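# Stroke the sample slide, find its sticky spot and pin it there

## Task

The carriage of the slide stage on the bench catches at one hidden spot, where the burred lock hole lies in the bed under the dust strip. Take the carriage by its upright handle and stroke it gently through its full travel, first right up to the rubber buffers at the handwheel end and then right up to the buffers at the plain end, feeling for the spot where it drags. Then park it on that spot and press the lock pin fully home with light pressure, never forcing pin, carriage or buffers, and leave the other things on the bench where they are.

Things in the scene. Friction and masses are not known exactly. Their poses are not given: they have to be found in the camera images.
- stage: fixed slide stage: 130 x 400 mm steel base plate, 12 mm thick, rails along its y axis; origin at the centre of its underside, z up. Aluminium end blocks (110 x 30 mm, top 60 mm above the bench) at both ends; outside the -y one a black handwheel 64 mm across, reaching to y = -235 mm, which drives nothing; the +y end is plain. A ribbed black dust strip hides the bed.
- buffers_wheel (a point): midpoint of the two rubber buffers at the handwheel end (stage y = -140 mm, 44 mm above the bench). Springy: about 1 mm per 5 N
- buffers_plain (a point): midpoint of the two rubber buffers at the plain end (stage y = +140 mm, 44 mm above the bench). Springy: about 1 mm per 5 N
- carriage (a joint): carriage position along stage +y, m: 0 = just touching the buffers at the handwheel end, 0.160 = just touching those at the plain end; carriage centre at stage y = value - 0.080. Block 100 (x) x 120 (y) mm, top 58 mm above the bench. About 2 N running friction; it stays where left.
- carriage_mid (a point): centre of the carriage's top. At one carriage value between 0.040 and 0.120, different each time, a burr beside the lock hole drags: the pull rises by 4 to 12 N over a stretch of about 14 mm centred on the hole, more on the way in than on the way out. No pose or picture shows the spot; it must be felt.
- handle_top (a point): centre of the top edge (113 mm above the bench) of the upright aluminium handle plate that stands on the carriage: 12 mm thick along stage y, 40 mm wide along x, 55 mm tall, 40 mm from the carriage centre towards the handwheel end; axes as the stage's
- button: round steel button on the lock pin, 20 mm across, 8 mm thick, 80 mm from the handle towards the plain end; origin at the centre of its underside. Pressing straight down with closed fingertips drives the pin; more than 25 N is forcing it.
- button_top (a point): centre of the button's top face: 76 mm above the bench with the pin up, 64 mm with it home
- pin (a joint): how far the lock pin is down, m: 0 = up (start), 0.012 = home. About 3 N friction, stays where left. Its round nose (10 mm) meets the bed after about 1 mm unless over the lock hole (14 mm long along the rail: 2 mm off centre still enters, and the nose draws the carriage in a little); only there it goes home, and then locks the carriage.
- carton: bystander: cardboard box 90 x 130 x 50 mm, origin under its centre
- jar: bystander: closed jar, 56 mm across, 75 mm tall, origin under its centre
- brush: bystander: brush 170 mm long, lying on the bench, origin about its middle
- dish: bystander: white bowl 90 mm across, 30 mm tall, origin under its centre
- wrench: bystander: steel wrench 150 mm long, lying on the bench, origin about its middle
- cup: bystander: white cup 70 mm across, 80 mm tall, origin under its centre

How it is judged:
On the way, in this order (a step that is already met when the one before it is completed fails the run):
1. the carriage has been brought up to the buffers at the handwheel end (within 2.5 mm of touching) (value of joint carriage below 0.0025 m), for 0.05 s.
2. the carriage has then been brought up to the buffers at the plain end (within 2.5 mm of touching) (value of joint carriage above 0.1575 m), for 0.05 s.
3. the carriage has been parked on the sticky spot and the pin pressed home there (at least 10 mm down) (value of joint pin above 0.01 m), for 0.1 s.
At the end, for the whole second after the job is handed in: the lock pin is home (10 mm or more of its 12 mm), which it can be only with the carriage on the sticky spot (between 0.030 and 0.130 of travel), and the carriage is at rest (value of joint pin above 0.01 m and velocity of joint carriage between -0.005 and 0.005 m/s and value of joint carriage between 0.03 and 0.13 m); the robot touches nothing.
It fails at once if the carriage is rammed more than 4 mm into the buffers at the handwheel end (about 20 N) (value of joint carriage below -0.004 m).
It fails at once if the carriage is rammed more than 4 mm into the buffers at the plain end (about 20 N) (value of joint carriage above 0.164 m).
It fails at once if the pin's button is pushed with more than 25 N (contact force between the arm and button above 25 N).
It fails at once if a bystander is pushed more than 30 mm out of its place (distance of any of carton, jar, brush, dish, wrench, cup from where it was at the start of the episode above 0.03 m).
It also fails if it takes over 64 s, if anything falls off the work surface, if the arm or the gripper's body presses on something with over 40 N, if the wrist force passes 120 N, or if a joint passes its speed limit or range.

## Robot

A 6-joint arm with a two-finger parallel gripper is mounted at the origin on the work surface. World frame = base frame: x ahead of the robot, y to its left, z up, the work surface at z = 0. Lengths are in m, angles in rad, forces in N, time in s.
With the tool pointing down it reaches from about 0.375 to 0.975 m from the base axis. Payload 3.8 kg.
Tool frame: the origin (TCP) lies midway between the tips of the shut fingers; the grasp point (between the pads) lies 19 mm behind it (robot.grasp_offset is the distance from the TCP to the grasp point, in m); z points along the fingers, y is the line along which they close (so a half turn about z gives the same grasp; the last joint's range is limited). The gripper opens to 88 mm and grips with 3 to 60 N. Pads are 18 mm wide; open, the fingers measure 123 mm over their backs; the gripper's body (75 mm by 187 mm) begins 45 mm behind the grasp point.
Start: joints at [-1.161, 0.264, 1.604, -0, 1.274, -0.037], TCP at [0.292, -0.609, 0.239] pointing down, gripper open.
Joint ranges: [-2.63, 2.63], [-0.94, 2.18], [0.31, 2.57], [-1.31, 4.45], [0, 2.66], [-2.55, 2.55]. Speed limits (rad/s): [2.57, 2.57, 3.14, 3.14, 3.14, 3.14].

## Interface

Orientations are given as a unit quaternion [x, y, z, w].
In Python, from plant import robot, optics gives the robot as it stands.
- The arm moves only by the tool arm_command, never from a script. Its argument "series" is one flat list of numbers, 7 for each row, row after row: the turn, a rotation vector about the tool's x, y, z scaled (see below), then the shift along the tool's x, y, z scaled (see below), then the opening, from 0 (shut) to 1 (fully open). A call has 1 to 20 rows; each row is the pose to reach, as a shift and turn from the pose commanded when the call began, along the tool's axes at that moment, turning the shorter way round; what a row does not reach only later rows make up. The controller multiplies each number of a shift by 1000 mm and each number of a turn by 180 degrees. A row lasts 1/12 s, in which the tool goes at most 41.7 mm and 7.16 degrees, less where a joint would pass 70% of its speed; a pose out of reach is approached as far as the arm can. A call with a number of a shift or a turn outside -1 to 1 is refused whole. A call with a gripper value outside its range is refused whole. The fingers move at their own pace and stop on an object; "force" is the grip in N (left out, the last holds). Time passes only in rows, so rows that repeat a pose let the fingers close. It gives the time, the measured TCP pose, the force, the opening and the grip force at its end, in the units of the state.
- robot.sense(): the state, without advancing time (a new reading comes with each control period).
- optics.capture(name): name is "scene" or "top" or "wrist"; returns the picture (384x512x3 uint8, blue, green, red); there is no depth.
- optics.calibration(name): a dict with "vfov" (degrees; the focal length in pixels is half the picture's height over the tangent of half this angle, whatever the lens; pixels are square), "cx", "cy" (the principal point, pixels), "R" (3x3) and "t" (3): a world point X has camera coordinates R X + t. Camera axes: x right, y down, z forward; pixel columns grow to the right and rows downward; lengths in m; the calibration is good to about 2 mm. A picture is of the moment at which its call begins: read the wrist's pose just before it. calibration takes no time and is no camera call; for the wrist camera it gives the pose at the moment of the call.
- robot.job_done(): hands the job in; it is judged then, once.
The state is a dict: "time_s": time; "qpos": joint angles; "qd": joint speeds; "joint_efforts": joint torques, N m; "tool_pos": TCP position; "eef_rot": TCP orientation; "wrist_force": force on the tool from outside, world axes, zero at the start; "ft_torque": the same for the moment, N m; "gripper_width": opening from 0.0 (shut) to 1.0 (fully open); "grasp_force": force on a finger pad.
Only numpy, scipy, OpenCV 4.12 (cv2) and the standard library are available. Lean on these libraries where they do the work, as an engineer would, in place of code of your own. Each camera call takes 0.05 s, during which the arm holds its last target. There are 200 camera calls.

## Working session

There is one attempt and no reset: what is moved stays moved. The work goes in short steps, Python scripts to look and compute and a tool call to move; the robot and the scene stay as the last step left them, time stands still between calls to the robot, and variables do not carry over. Pictures are saved under pics/ and viewed, at most 10 in all, crops included, and the job is handed in when it is done.

Besides the shell and the picture viewer there is one more tool, called after "Call:" as name(argument=value, ...), one argument or row to a line, values as JSON. arm_command: Moves the arm, as the interface text tells. Its arguments: {"type":"object","properties":{"series":{"type":"array","items":{"type":"number","minimum":-1,"maximum":1}},"force":{"type":"number"}},"required":["series"]}

```bash
ls; mkdir -p pics
python3 - <<'E'
from plant import robot, optics
import cv2,json
s=robot.sense(); print({k:(v if not hasattr(v,'tolist') else v.tolist()) for k,v in s.items()})
for n in ("scene","top"):
    im=optics.capture(n); cv2.imwrite(f"pics/{n}0.png",im); c=optics.calibration(n); print(n,c)
E
```

```text
pics
{'time_s': 0.0, 'qpos': [-1.16086310855621, 0.26477277558252815, 1.6053343034237235, 1.9273011683307045e-05, 1.2736724773025845, -0.03687526109968885], 'qd': [0.0006873714367466682, -0.00038233198403995843, 1.4229419243570431e-05, 0.0010975446862378203, 0.0015817767257126918, 0.0016133469504049348], 'joint_efforts': [-0.00223497707338538, -50.21231174468994, -35.68700194358826, 0.07281897123903036, 0.029506513383239508, -0.0001963036811503116], 'tool_pos': [0.2914063514517852, -0.6080980708090055, 0.23739619652062494], 'eef_rot': [0.9751489343515615, 0.22154764749996692, -0.00019372825695191577, -0.0010761921794378566], 'wrist_force': [-0.749581053001832, 0.13945831097901593, -0.02968200502136869], 'ft_torque': [0.03719219317905285, -0.03471352173791548, -0.01727208858836675], 'grasp_force': 0.0, 'gripper_width': 1.002627230999388}
scene {'vfov': 48.00933166604063, 'cx': 254.58684873408998, 'cy': 193.58036860010554, 'R': array([[-0.12454552,  0.99214627, -0.01158391],
       [ 0.81595533,  0.09577144, -0.57012695],
       [-0.56453992, -0.08045871, -0.82147494]]), 't': array([-0.02213337, -0.43181261,  1.34563929])}
top {'vfov': 43.08617837454777, 'cx': 250.04447579721023, 'cy': 197.80239424623414, 'R': array([[-0.01477759, -0.99984862, -0.00918467],
       [-0.98262127,  0.01622159, -0.18491162],
       [ 0.18503262,  0.00629251, -0.98271223]]), 't': array([0.0964971 , 0.57805312, 1.01424014])}
```

View pics/scene0.png

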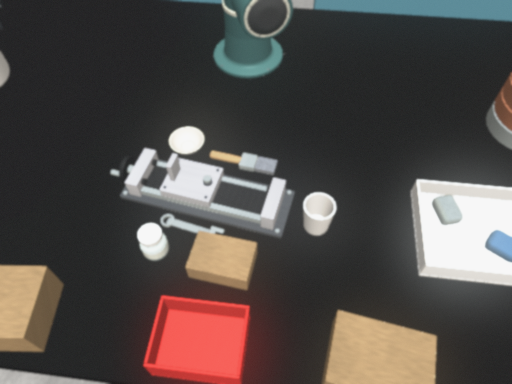

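View pics/top0.png

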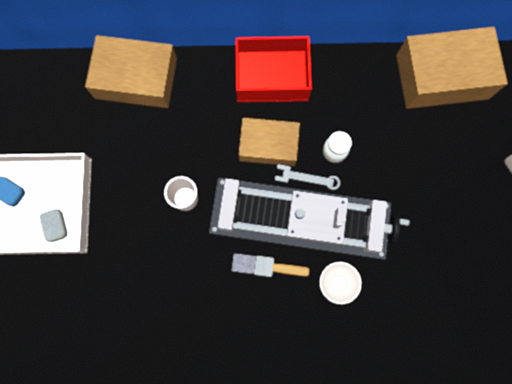

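The scene view shows the stage around px (205,195). In the top view it is around (300,220), with the handwheel to the right (world −y), the handle at (341,217) and the button at (300,213). I'll enlarge both.

Run:
```python
import cv2
a=cv2.imread("pics/top0.png")[165:270,200:420]; b=cv2.imread("pics/scene0.png")[135:245,105:305]
cv2.imwrite("pics/topc.png",cv2.resize(a,None,fx=3.6,fy=3.6,interpolation=cv2.INTER_CUBIC))
cv2.imwrite("pics/scenec.png",cv2.resize(b,None,fx=4,fy=4,interpolation=cv2.INTER_CUBIC))
```

```text
(no output)
```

View pics/topc.png

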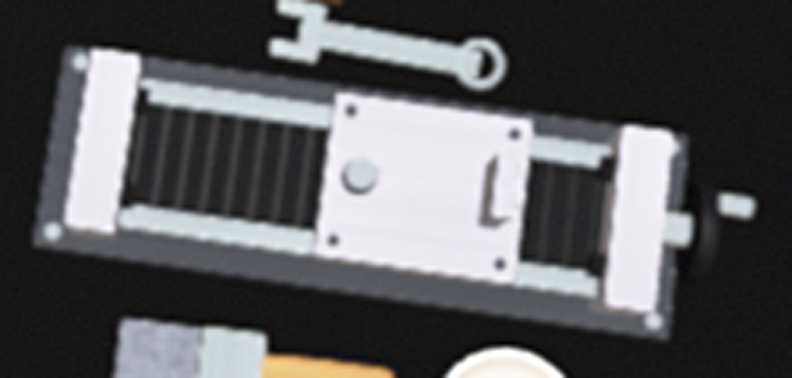

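View pics/scenec.png

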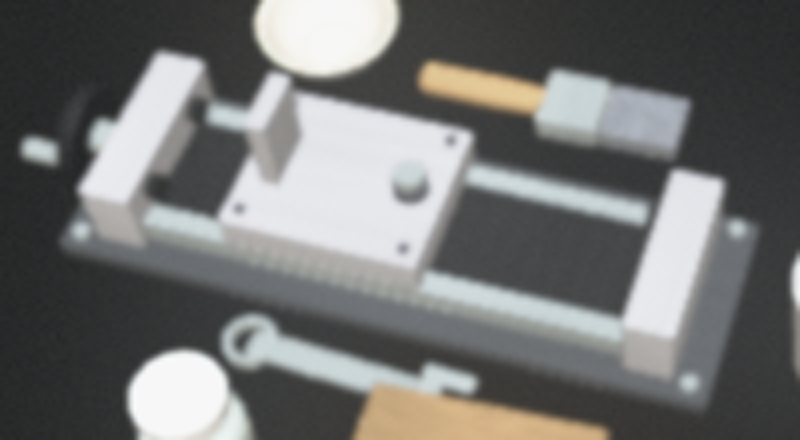

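The top crop shows the base plate, the carriage top at (316–532, 92–283) and the button at (359,174). The scene crop shows the button at (409,174) and the handle's top face at about (275,95). I'll fit the stage pose and carriage position from both views and triangulate the heights.

```bash
cat > h.py <<'E'
import numpy as np
from scipy.optimize import least_squares
def project(c,X):
    X=np.atleast_2d(X); f=192/np.tan(np.radians(c["vfov"]/2))
    p=X@np.array(c["R"]).T+np.array(c["t"]); return np.c_[c["cx"]+f*p[:,0]/p[:,2], c["cy"]+f*p[:,1]/p[:,2]]
def pose(p,X):
    c,s=np.cos(p[2]),np.sin(p[2]); X=np.atleast_2d(X)
    return np.c_[p[0]+c*X[:,0]-s*X[:,1], p[1]+s*X[:,0]+c*X[:,1], X[:,2]]
E
python3 - <<'E'
from h import *
from plant import optics
T,S=optics.calibration("top"),optics.calibration("scene")
tp=lambda u:(np.array(u)+.5)/3.6-.5+[200,165]; sp=lambda u:(np.array(u)+.5)/4-.5+[105,135]
b=lambda sx,sy:('b',sx,sy); c=lambda sx,sy:('c',sx,sy); h=lambda sx,sy:('h',sx,sy)
top=[(b(1,1),(66,46)),(b(-1,1),(35,245)),(b(1,-1),(690,133)),(b(-1,-1),(668,338)),(c(1,1),(336,92)),(c(1,-1),(532,119)),(c(-1,1),(316,257)),(c(-1,-1),(517,283)),(('k',0,0),(359,174))]
sc=[(b(1,1),(705,410)),(b(-1,1),(757,228)),(b(1,-1),(62,242)),(c(-1,1),(473,131)),(c(1,1),(412,268)),(c(1,-1),(221,214)),(('k',0,0),(409,174)),(h(1,-1),(251,108)),(h(-1,-1),(275,73)),(h(-1,1),(299,83)),(h(1,1),(275,118))]
def pt(k,p):
    n,sx,sy=k; q=p[3]-.08
    return {'b':[.065*sx,.2*sy,.012],'c':[.05*sx,q+.06*sy,p[4]],'k':[0,q+.04,p[5]],'h':[.02*sx,q-.04+.006*sy,p[6]]}[n]
def res(p):
    return np.concatenate([project(C,pose(p,[pt(k,p) for k,_ in L]))-np.array([f(u) for _,u in L]) for C,L,f in((T,top,tp),(S,sc,sp))])
r=least_squares(lambda p:res(p).ravel(),[.6,-.2,-.1,.08,.058,.076,.113],x_scale=.01)
p=r.x; print(p.round(4)); print(res(p).round(2).tolist())
print("handle",pose(p,[0,p[3]-.12,p[6]]),"button",pose(p,[0,p[3]-.04,p[5]]))
E
```

```text
[ 0.5396 -0.0252 -0.1661  0.0485  0.0629  0.0761  0.1172]
[[-0.17, -0.09], [-0.93, 0.17], [-0.14, 1.22], [0.24, 1.12], [-0.6, -0.14], [-0.33, 0.4], [-1.33, -0.84], [-1.52, 0.31], [-0.4, -0.13], [-0.11, -0.43], [0.65, -0.64], [-1.12, 0.38], [0.51, -0.48], [1.1, -0.78], [-0.75, 0.46], [0.59, -0.13], [-1.63, 3.43], [-0.55, -1.19], [-1.61, -2.56], [-2.59, 2.12]]
handle [[ 0.52773677 -0.09565771  0.11724698]] button [[ 0.54096156 -0.01675838  0.07607272]]
```

The pose fits well, except for my picks on the handle's top face. I'll go above the handle with the tool y axis along the rail and refine with the wrist camera. First I'll refit and work out the move.

```bash
cat >> h.py <<'E'
from scipy.spatial.transform import Rotation as Ro
def move(target,yaw,s):
    """numbers (turn, shift) in the tool frame to reach target with tool x at world angle yaw, pointing down"""
    R0=Ro.from_quat(s["eef_rot"]); c,n=np.cos(yaw),np.sin(yaw)
    R1=Ro.from_matrix(np.array([[c,n,0],[n,-c,0],[0,0,-1.]]))
    return np.round((R0.inv()*R1).as_rotvec()/np.pi,4), np.round(R0.inv().apply(np.array(target)-s["tool_pos"]),4)
E
python3 - <<'E'
from h import *
from plant import robot
s=robot.sense()
print(move([.535,-.06,.25],-.166,s), move([.41,-.33,.25],-.166,s))
E
```

```text
(array([-0.0006,  0.0002,  0.195 ]), array([ 0.4565, -0.3891, -0.0117])) (array([-0.0006,  0.0002,  0.195 ]), array([ 0.2271, -0.1996, -0.0121]))
```

Call:
arm_command(
  series=[0, 0, 0.195, 0.4565, -0.389, -0.012, 0.5, 0, 0, 0.195, 0.4565, -0.389, -0.012, 0.5, 0, 0, 0.195, 0.4565, -0.389, -0.012, 0.5, 0, 0, 0.195, 0.4565, -0.389, -0.012, 0.5, 0, 0, 0.195, 0.4565, -0.389, -0.012, 0.5, 0, 0, 0.195, 0.4565, -0.389, -0.012, 0.5, 0, 0, 0.195, 0.4565, -0.389, -0.012, 0.5, 0, 0, 0.195, 0.4565, -0.389, -0.012, 0.5, 0, 0, 0.195, 0.4565, -0.389, -0.012, 0.5, 0, 0, 0.195, 0.4565, -0.389, -0.012, 0.5, 0, 0, 0.195, 0.4565, -0.389, -0.012, 0.5, 0, 0, 0.195, 0.4565, -0.389, -0.012, 0.5, 0, 0, 0.195, 0.4565, -0.389, -0.012, 0.5, 0, 0, 0.195, 0.4565, -0.389, -0.012, 0.5, 0, 0, 0.195, 0.4565, -0.389, -0.012, 0.5, 0, 0, 0.195, 0.4565, -0.389, -0.012, 0.5, 0, 0, 0.195, 0.4565, -0.389, -0.012, 0.5, 0, 0, 0.195, 0.4565, -0.389, -0.012, 0.5, 0, 0, 0.195, 0.4565, -0.389, -0.012, 0.5, 0, 0, 0.195, 0.4565, -0.389, -0.012, 0.5],
)

```text
time_s: 1.77
tool_pos: [0.5348, -0.062, 0.2506]
eef_rot: [0.996, -0.084, -0.0, 0.0]
wrist_force: [0.6, 0.2, -0.3]
gripper_width: 0.502
grasp_force: 0.0
```

Run:
```python
from plant import robot, optics
import cv2,numpy as np,pickle
s=robot.sense(); c=optics.calibration("wrist"); im=optics.capture("wrist"); cv2.imwrite("pics/w1.png",im); pickle.dump(c,open("w1.pkl","wb"))
print(s["time_s"],s["tool_pos"],s["eef_rot"],s["qpos"],c)
```

```text
1.7667 [ 0.53475824 -0.06203167  0.25057604] [ 9.96480379e-01 -8.38261246e-02 -1.32782891e-04  1.35369767e-04] [-1.61568957e-01 -2.51139542e-03  1.88124988e+00 -3.04840192e-04
  1.26309795e+00  1.57716895e+00] {'vfov': 66.734167918374, 'cx': 257.9205535197019, 'cy': 191.58476962682764, 'R': array([[-0.16769006, -0.98583919,  0.0010634 ],
       [-0.93546569,  0.1594618 ,  0.31539798],
       [-0.31110126,  0.05189433, -0.9489589 ]]), 't': array([0.02982788, 0.46339649, 0.5716767 ])}
```

View pics/w1.png

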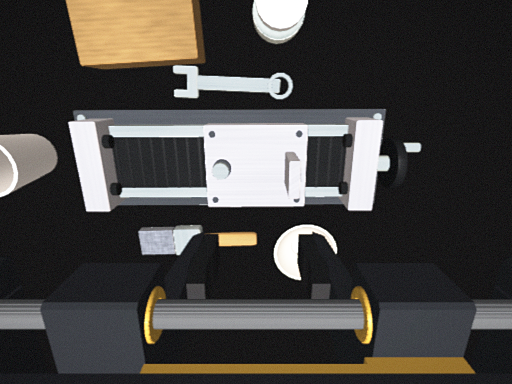

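The wrist view shows the stage nearly level in the picture: carriage (204–307, 124–207), button (221,169), handle near (296,175). I'll zoom in on the carriage.

Run:
```python
import cv2
a=cv2.imread("pics/w1.png")[105:215,195:315]
cv2.imwrite("pics/w1c.png",cv2.resize(a,None,fx=5,fy=5,interpolation=cv2.INTER_CUBIC))
```

```text
(no output)
```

View pics/w1c.png

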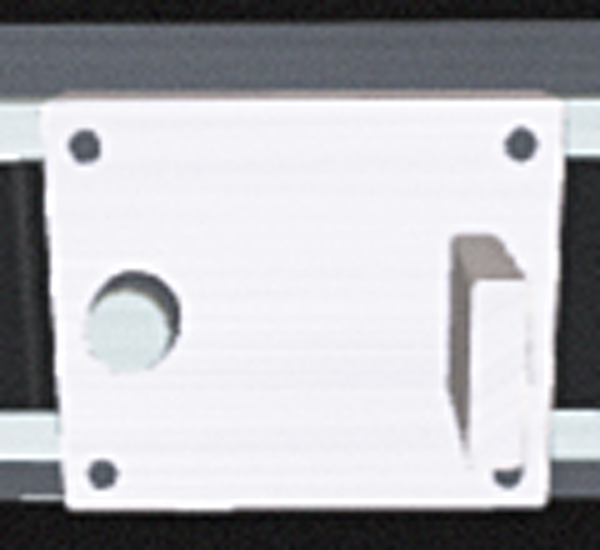

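Crop picks: carriage corners (43,101), (565,103), (68,508), (547,506); button (127,332); handle top face (470–526, 280–468). I'll run a joint fit over the three views.

Run:
```python
from h import *
import pickle
from plant import optics,robot
T,S,W=optics.calibration("top"),optics.calibration("scene"),pickle.load(open("w1.pkl","rb"))
tp=lambda u:(np.array(u)+.5)/3.6-.5+[200,165]; sp=lambda u:(np.array(u)+.5)/4-.5+[105,135]; wp=lambda u:(np.array(u)+.5)/5-.5+[195,105]
b=lambda sx,sy:('b',sx,sy); c=lambda sx,sy:('c',sx,sy); h=lambda sx,sy:('h',sx,sy)
top=[(b(1,1),(66,46)),(b(-1,1),(35,245)),(b(1,-1),(690,133)),(b(-1,-1),(668,338)),(c(1,1),(336,92)),(c(1,-1),(532,119)),(c(-1,1),(316,257)),(c(-1,-1),(517,283)),(('k',0,0),(359,174))]
sc=[(b(1,1),(705,410)),(b(-1,1),(757,228)),(b(1,-1),(62,242)),(c(-1,1),(473,131)),(c(1,1),(412,268)),(c(1,-1),(221,214)),(('k',0,0),(409,174))]
wr=[(c(1,1),(43,101)),(c(1,-1),(565,103)),(c(-1,1),(68,508)),(c(-1,-1),(547,506)),(('k',0,0),(127,332)),(h(1,1),(470,280)),(h(1,-1),(526,280)),(h(-1,1),(468,468)),(h(-1,-1),(523,468)),(b(1,1),(-605+2,25)),(b(1,-1),(955,15))]
def pt(k,p):
    n,sx,sy=k; q=p[3]-.08
    return {'b':[.065*sx,.2*sy,.012],'c':[.05*sx,q+.06*sy,p[4]],'k':[0,q+.04,p[5]],'h':[.02*sx,q-.04+.006*sy,p[6]]}[n]
def res(p,V):
    return np.concatenate([project(C,pose(p,[pt(k,p) for k,_ in L]))-np.array([f(u) for _,u in L]) for C,L,f in V])
t,s_,w=(T,top,tp),(S,sc,sp),(W,wr,wp)
for V in ([t,s_,w],[w],[t,s_]):
    r=least_squares(lambda p:res(p,V).ravel(),[.54,-.02,-.16,.05,.058,.076,.113],x_scale=.01,loss='soft_l1')
    p=r.x; print(p.round(4), "handle",pose(p,[0,p[3]-.12,p[6]]).round(4),"button",pose(p,[0,p[3]-.04,p[5]]).round(4), "rms",res(p,V).std().round(2))
    if V==[w]: print(res(p,V).round(1).tolist())
```

```text
[ 0.5407 -0.0255 -0.1632  0.0472  0.0579  0.0747  0.1099] handle [[ 0.5289 -0.0973  0.1099]] button [[ 0.5419 -0.0184  0.0747]] rms 0.72
[ 0.5406 -0.0257 -0.1641  0.0476  0.0548  0.0732  0.1098] handle [[ 0.5288 -0.0972  0.1098]] button [[ 0.5419 -0.0183  0.0732]] rms 0.67
[[-0.4, 0.1], [-0.1, -0.8], [-0.3, 0.1], [-0.5, 0.0], [0.3, 0.1], [0.3, -0.1], [1.1, -0.2], [-0.4, -0.1], [0.1, -0.1], [-1.7, 0.5], [1.7, 1.1]]
[ 0.5401 -0.0253 -0.1637  0.047   0.0616  0.0752  0.113 ] handle [[ 0.5282 -0.0974  0.113 ]] button [[ 0.5413 -0.0184  0.0752]] rms 0.56
```

Run:
```python
from h import *
from plant import robot
s=robot.sense()
print(move([.5287,-.0973,.08],-.1635,s))
```

```text
(array([ 0.0001,  0.0001, -0.0014]), array([-1.000e-04,  3.590e-02,  1.707e-01]))
```

Call:
arm_command(
  series=[0, 0, -0.0014, 0, 0.036, 0, 0.5, 0, 0, -0.0014, 0, 0.036, 0.03, 0.5, 0, 0, -0.0014, 0, 0.036, 0.06, 0.5, 0, 0, -0.0014, 0, 0.036, 0.09, 0.5, 0, 0, -0.0014, 0, 0.036, 0.12, 0.5, 0, 0, -0.0014, 0, 0.036, 0.14, 0.5, 0, 0, -0.0014, 0, 0.036, 0.16, 0.5, 0, 0, -0.0014, 0, 0.036, 0.17, 0.5, 0, 0, -0.0014, 0, 0.036, 0.17, 0.5, 0, 0, -0.0014, 0, 0.036, 0.17, 0.5],
)

```text
time_s: 2.65
tool_pos: [0.5291, -0.0967, 0.0808]
eef_rot: [0.997, -0.081, -0.0, -0.0]
wrist_force: [0.1, 0.5, -0.5]
gripper_width: 0.5
grasp_force: 0.0
```

Run:
```python
from plant import robot, optics
import cv2
s=robot.sense(); im=optics.capture("wrist"); cv2.imwrite("pics/w2.png",im)
print(s["tool_pos"],s["eef_rot"],s["wrist_force"])
```

```text
[ 0.52913275 -0.09668508  0.08075604] [ 9.96709091e-01 -8.10610184e-02 -3.13624363e-04 -3.82433980e-05] [ 0.08785809  0.49059736 -0.5214441 ]
```

View pics/w2.png

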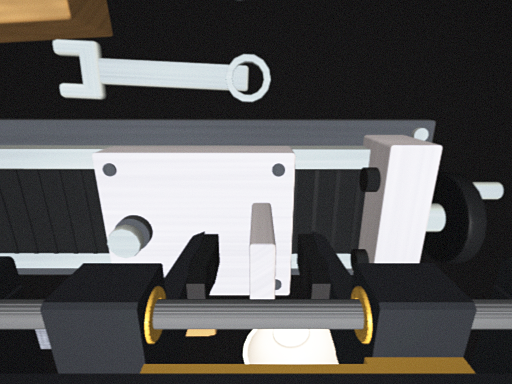

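The handle (px 250–274) sits between the fingertips, about centred. Gripping.

Call:
arm_command(
  series=[0, 0, 0, 0, 0, 0, 0, 0, 0, 0, 0, 0, 0, 0, 0, 0, 0, 0, 0, 0, 0, 0, 0, 0, 0, 0, 0, 0, 0, 0, 0, 0, 0, 0, 0, 0, 0, 0, 0, 0, 0, 0],
  force=30,
)

```text
time_s: 3.2
tool_pos: [0.5298, -0.0965, 0.0814]
eef_rot: [0.997, -0.081, 0.001, 0.0]
wrist_force: [-1.5, -1.6, 3.3]
gripper_width: 0.135
grasp_force: 30.0
```

Call:
arm_command(
  series=[0, 0, 0, 0, 0.002, 0, 0, 0, 0, 0, 0, 0.004, 0, 0],
)

```text
time_s: 3.37
tool_pos: [0.5293, -0.0998, 0.0814]
eef_rot: [0.997, -0.081, 0.001, -0.0]
wrist_force: [-0.4, 1.8, 4.9]
gripper_width: 0.133
grasp_force: 30.0
```

Call:
arm_command(
  series=[0, 0, 0, 0, 0.002, 0, 0, 0, 0, 0, 0, 0.004, 0, 0],
)

```text
time_s: 3.53
tool_pos: [0.5286, -0.104, 0.0814]
eef_rot: [0.997, -0.081, 0.001, -0.0]
wrist_force: [0.3, 2.3, 6.8]
gripper_width: 0.137
grasp_force: 30.0
```

Call:
arm_command(
  series=[0, 0, 0, 0, 0.002, 0, 0, 0, 0, 0, 0, 0.004, 0, 0],
)

```text
time_s: 3.7
tool_pos: [0.5279, -0.108, 0.0814]
eef_rot: [0.997, -0.081, 0.0, -0.0]
wrist_force: [-0.4, 2.4, 5.6]
gripper_width: 0.133
grasp_force: 30.0
```

Call:
arm_command(
  series=[0, 0, 0, 0, 0.003, 0, 0, 0, 0, 0, 0, 0.006, 0, 0, 0, 0, 0, 0, 0.009, 0, 0, 0, 0, 0, 0, 0.012, 0, 0, 0, 0, 0, 0, 0.015, 0, 0, 0, 0, 0, 0, 0.018, 0, 0, 0, 0, 0, 0, 0.021, 0, 0, 0, 0, 0, 0, 0.024, 0, 0, 0, 0, 0, 0, 0.027, 0, 0, 0, 0, 0, 0, 0.03, 0, 0],
)

```text
time_s: 4.53
tool_pos: [0.523, -0.1377, 0.0814]
eef_rot: [0.997, -0.081, 0.0, -0.0]
wrist_force: [-1.0, 2.6, 6.0]
gripper_width: 0.132
grasp_force: 30.0
```

Call:
arm_command(
  series=[0, 0, 0, 0, 0.001, 0, 0, 0, 0, 0, 0, 0.002, 0, 0],
)

```text
time_s: 4.7
tool_pos: [0.5226, -0.1397, 0.0814]
eef_rot: [0.997, -0.081, 0.0, -0.0]
wrist_force: [-0.3, 1.4, 5.6]
gripper_width: 0.129
grasp_force: 30.0
```

Call:
arm_command(
  series=[0, 0, 0, 0, 0.001, 0, 0, 0, 0, 0, 0, 0.002, 0, 0],
)

```text
time_s: 4.87
tool_pos: [0.5224, -0.1416, 0.0814]
eef_rot: [0.997, -0.081, 0.0, -0.0]
wrist_force: [-0.6, 2.8, 5.8]
gripper_width: 0.134
grasp_force: 30.0
```

Call:
arm_command(
  series=[0, 0, 0, 0, 0.001, 0, 0, 0, 0, 0, 0, 0.001, 0, 0],
)

```text
time_s: 5.03
tool_pos: [0.5222, -0.1427, 0.0814]
eef_rot: [0.997, -0.081, 0.0, -0.0]
wrist_force: [-1.5, 2.0, 6.1]
gripper_width: 0.132
grasp_force: 30.0
```

Call:
arm_command(
  series=[0, 0, 0, 0, 0.001, 0, 0, 0, 0, 0, 0, 0.001, 0, 0],
)

```text
time_s: 5.2
tool_pos: [0.522, -0.1437, 0.0814]
eef_rot: [0.997, -0.081, 0.0, -0.0]
wrist_force: [0.0, 1.6, 5.6]
gripper_width: 0.136
grasp_force: 30.0
```

Call:
arm_command(
  series=[0, 0, 0, 0, 0.001, 0, 0, 0, 0, 0, 0, 0.001, 0, 0],
)

```text
time_s: 5.37
tool_pos: [0.5219, -0.1444, 0.0814]
eef_rot: [0.997, -0.081, 0.0, -0.0]
wrist_force: [-0.4, 2.7, 5.7]
gripper_width: 0.131
grasp_force: 30.0
```

Call:
arm_command(
  series=[0, 0, 0, 0, 0.001, 0, 0, 0, 0, 0, 0, 0.001, 0, 0],
)

```text
time_s: 5.53
tool_pos: [0.5219, -0.1444, 0.0814]
eef_rot: [0.997, -0.081, 0.0, -0.001]
wrist_force: [-0.2, 5.9, 5.7]
gripper_width: 0.132
grasp_force: 30.0
```

Call:
arm_command(
  series=[0, 0, 0, 0, 0.001, 0, 0, 0, 0, 0, 0, 0.001, 0, 0],
)

```text
time_s: 5.7
tool_pos: [0.5219, -0.1445, 0.0814]
eef_rot: [0.997, -0.081, 0.001, -0.002]
wrist_force: [0.7, 9.3, 6.7]
gripper_width: 0.135
grasp_force: 30.0
```

The force rises and the travel stops, so it is on the buffers at the handwheel end (u0 ≈ −0.0576). Now I'll go back towards the plain end and sample the drag.

Call:
arm_command(
  series=[0, 0, 0, 0, -0.002, 0, 0, 0, 0, 0, 0, -0.005, 0, 0, 0, 0, 0, 0, -0.008, 0, 0, 0, 0, 0, 0, -0.011, 0, 0, 0, 0, 0, 0, -0.014, 0, 0, 0, 0, 0, 0, -0.017, 0, 0, 0, 0, 0, 0, -0.02, 0, 0, 0, 0, 0, 0, -0.023, 0, 0, 0, 0, 0, 0, -0.026, 0, 0, 0, 0, 0, 0, -0.028, 0, 0, 0, 0, 0, 0, -0.03, 0, 0, 0, 0, 0, 0, -0.032, 0, 0],
)

```text
time_s: 6.7
tool_pos: [0.5266, -0.1158, 0.0814]
eef_rot: [0.997, -0.081, 0.0, 0.001]
wrist_force: [-0.5, -1.6, 5.3]
gripper_width: 0.133
grasp_force: 30.0
```

Call:
arm_command(
  series=[0, 0, 0, 0, -0.0015, 0, 0, 0, 0, 0, 0, -0.003, 0, 0],
)

```text
time_s: 6.87
tool_pos: [0.5271, -0.1128, 0.0814]
eef_rot: [0.997, -0.081, 0.0, 0.001]
wrist_force: [-0.4, -1.6, 5.4]
gripper_width: 0.133
grasp_force: 30.0
```

Call:
arm_command(
  series=[0, 0, 0, 0, -0.0015, 0, 0, 0, 0, 0, 0, -0.003, 0, 0],
)

```text
time_s: 7.03
tool_pos: [0.5276, -0.1099, 0.0814]
eef_rot: [0.997, -0.081, 0.0, 0.001]
wrist_force: [-1.8, -2.7, 5.6]
gripper_width: 0.134
grasp_force: 30.0
```

Call:
arm_command(
  series=[0, 0, 0, 0, -0.0015, 0, 0, 0, 0, 0, 0, -0.003, 0, 0],
)

```text
time_s: 7.2
tool_pos: [0.5281, -0.1069, 0.0814]
eef_rot: [0.997, -0.081, 0.0, 0.001]
wrist_force: [-0.7, -2.1, 5.5]
gripper_width: 0.133
grasp_force: 30.0
```

Call:
arm_command(
  series=[0, 0, 0, 0, -0.0015, 0, 0, 0, 0, 0, 0, -0.003, 0, 0],
)

```text
time_s: 7.37
tool_pos: [0.5285, -0.104, 0.0814]
eef_rot: [0.997, -0.081, 0.0, 0.001]
wrist_force: [-1.7, -2.9, 5.9]
gripper_width: 0.137
grasp_force: 30.0
```

Call:
arm_command(
  series=[0, 0, 0, 0, -0.0015, 0, 0, 0, 0, 0, 0, -0.003, 0, 0],
)

```text
time_s: 7.53
tool_pos: [0.529, -0.101, 0.0814]
eef_rot: [0.997, -0.081, 0.0, 0.001]
wrist_force: [-0.8, -1.6, 5.4]
gripper_width: 0.134
grasp_force: 30.0
```

Call:
arm_command(
  series=[0, 0, 0, 0, -0.0015, 0, 0, 0, 0, 0, 0, -0.003, 0, 0],
)

```text
time_s: 7.7
tool_pos: [0.5295, -0.0981, 0.0814]
eef_rot: [0.997, -0.081, 0.0, 0.001]
wrist_force: [-0.6, -0.6, 5.6]
gripper_width: 0.133
grasp_force: 30.0
```

Call:
arm_command(
  series=[0, 0, 0, 0, -0.0015, 0, 0, 0, 0, 0, 0, -0.003, 0, 0],
)

```text
time_s: 7.87
tool_pos: [0.5301, -0.0951, 0.0814]
eef_rot: [0.997, -0.081, 0.0, 0.001]
wrist_force: [-1.3, -1.2, 5.8]
gripper_width: 0.134
grasp_force: 30.0
```

Call:
arm_command(
  series=[0, 0, 0, 0, -0.0015, 0, 0, 0, 0, 0, 0, -0.003, 0, 0],
)

```text
time_s: 8.03
tool_pos: [0.5305, -0.0921, 0.0814]
eef_rot: [0.997, -0.081, 0.0, 0.001]
wrist_force: [-0.9, -0.6, 5.2]
gripper_width: 0.132
grasp_force: 30.0
```

Call:
arm_command(
  series=[0, 0, 0, 0, -0.0015, 0, 0, 0, 0, 0, 0, -0.003, 0, 0],
)

```text
time_s: 8.2
tool_pos: [0.531, -0.0892, 0.0814]
eef_rot: [0.997, -0.081, 0.0, 0.001]
wrist_force: [-1.1, -1.6, 4.8]
gripper_width: 0.135
grasp_force: 30.0
```

Call:
arm_command(
  series=[0, 0, 0, 0, -0.0015, 0, 0, 0, 0, 0, 0, -0.003, 0, 0],
)

```text
time_s: 8.37
tool_pos: [0.5315, -0.0862, 0.0814]
eef_rot: [0.997, -0.081, 0.0, 0.001]
wrist_force: [-0.9, -2.0, 5.9]
gripper_width: 0.136
grasp_force: 30.0
```

Call:
arm_command(
  series=[0, 0, 0, 0, -0.0015, 0, 0, 0, 0, 0, 0, -0.003, 0, 0],
)

```text
time_s: 8.53
tool_pos: [0.532, -0.0833, 0.0814]
eef_rot: [0.997, -0.081, 0.0, 0.001]
wrist_force: [-1.4, -2.0, 5.6]
gripper_width: 0.134
grasp_force: 30.0
```

Call:
arm_command(
  series=[0, 0, 0, 0, -0.0015, 0, 0, 0, 0, 0, 0, -0.003, 0, 0],
)

```text
time_s: 8.7
tool_pos: [0.5325, -0.0803, 0.0814]
eef_rot: [0.997, -0.081, 0.0, 0.001]
wrist_force: [-0.3, -1.9, 6.1]
gripper_width: 0.132
grasp_force: 30.0
```

Call:
arm_command(
  series=[0, 0, 0, 0, -0.0015, 0, 0, 0, 0, 0, 0, -0.003, 0, 0],
)

```text
time_s: 8.87
tool_pos: [0.533, -0.0773, 0.0814]
eef_rot: [0.997, -0.081, 0.0, 0.001]
wrist_force: [-2.0, -2.5, 5.4]
gripper_width: 0.14
grasp_force: 30.0
```

Call:
arm_command(
  series=[0, 0, 0, 0, -0.0015, 0, 0, 0, 0, 0, 0, -0.003, 0, 0],
)

```text
time_s: 9.03
tool_pos: [0.5335, -0.0743, 0.0814]
eef_rot: [0.997, -0.081, 0.001, 0.001]
wrist_force: [-1.5, -1.6, 4.8]
gripper_width: 0.133
grasp_force: 30.0
```

Call:
arm_command(
  series=[0, 0, 0, 0, -0.0015, 0, 0, 0, 0, 0, 0, -0.003, 0, 0],
)

```text
time_s: 9.2
tool_pos: [0.534, -0.0714, 0.0814]
eef_rot: [0.997, -0.081, 0.001, 0.001]
wrist_force: [-0.6, -1.8, 4.2]
gripper_width: 0.135
grasp_force: 30.0
```

Call:
arm_command(
  series=[0, 0, 0, 0, -0.0015, 0, 0, 0, 0, 0, 0, -0.003, 0, 0],
)

```text
time_s: 9.37
tool_pos: [0.5345, -0.0684, 0.0814]
eef_rot: [0.997, -0.081, 0.001, 0.001]
wrist_force: [-1.6, -2.0, 5.1]
gripper_width: 0.129
grasp_force: 30.0
```

Call:
arm_command(
  series=[0, 0, 0, 0, -0.0015, 0, 0, 0, 0, 0, 0, -0.003, 0, 0],
)

```text
time_s: 9.53
tool_pos: [0.5349, -0.0654, 0.0814]
eef_rot: [0.997, -0.081, 0.0, 0.001]
wrist_force: [-0.6, -2.7, 6.0]
gripper_width: 0.13
grasp_force: 30.0
```

Call:
arm_command(
  series=[0, 0, 0, 0, -0.0015, 0, 0, 0, 0, 0, 0, -0.003, 0, 0],
)

```text
time_s: 9.7
tool_pos: [0.5351, -0.0641, 0.0814]
eef_rot: [0.997, -0.08, 0.0, 0.002]
wrist_force: [-3.3, -9.8, 5.5]
gripper_width: 0.134
grasp_force: 30.0
```

Call:
arm_command(
  series=[0, 0, 0, 0, -0.0015, 0, 0, 0, 0, 0, 0, -0.003, 0, 0],
)

```text
time_s: 9.87
tool_pos: [0.5356, -0.0614, 0.0814]
eef_rot: [0.997, -0.08, 0.0, 0.002]
wrist_force: [-2.4, -9.2, 5.4]
gripper_width: 0.135
grasp_force: 30.0
```

Call:
arm_command(
  series=[0, 0, 0, 0, -0.0015, 0, 0, 0, 0, 0, 0, -0.003, 0, 0],
)

```text
time_s: 10.03
tool_pos: [0.5361, -0.0582, 0.0814]
eef_rot: [0.997, -0.08, 0.0, 0.002]
wrist_force: [-1.8, -8.1, 5.4]
gripper_width: 0.129
grasp_force: 30.0
```

Call:
arm_command(
  series=[0, 0, 0, 0, -0.0015, 0, 0, 0, 0, 0, 0, -0.003, 0, 0],
)

```text
time_s: 10.2
tool_pos: [0.5367, -0.0549, 0.0814]
eef_rot: [0.997, -0.08, 0.0, 0.002]
wrist_force: [-1.0, -6.5, 6.0]
gripper_width: 0.136
grasp_force: 30.0
```

Call:
arm_command(
  series=[0, 0, 0, 0, -0.0015, 0, 0, 0, 0, 0, 0, -0.003, 0, 0],
)

```text
time_s: 10.37
tool_pos: [0.5373, -0.0513, 0.0814]
eef_rot: [0.997, -0.081, 0.0, 0.001]
wrist_force: [0.0, -2.1, 5.8]
gripper_width: 0.137
grasp_force: 30.0
```

Call:
arm_command(
  series=[0, 0, 0, 0, -0.0015, 0, 0, 0, 0, 0, 0, -0.003, 0, 0],
)

```text
time_s: 10.53
tool_pos: [0.5379, -0.0478, 0.0814]
eef_rot: [0.997, -0.081, 0.001, 0.001]
wrist_force: [-1.9, -1.8, 6.0]
gripper_width: 0.131
grasp_force: 30.0
```

Call:
arm_command(
  series=[0, 0, 0, 0, -0.0015, 0, 0, 0, 0, 0, 0, -0.003, 0, 0],
)

```text
time_s: 10.7
tool_pos: [0.5384, -0.0447, 0.0814]
eef_rot: [0.997, -0.081, 0.001, 0.001]
wrist_force: [-1.0, -1.3, 5.4]
gripper_width: 0.134
grasp_force: 30.0
```

Call:
arm_command(
  series=[0, 0, 0, 0, -0.0015, 0, 0, 0, 0, 0, 0, -0.003, 0, 0],
)

```text
time_s: 10.87
tool_pos: [0.5388, -0.0417, 0.0814]
eef_rot: [0.997, -0.081, 0.001, 0.001]
wrist_force: [-1.0, -1.4, 5.7]
gripper_width: 0.125
grasp_force: 30.0
```

Call:
arm_command(
  series=[0, 0, 0, 0, -0.0015, 0, 0, 0, 0, 0, 0, -0.003, 0, 0],
)

```text
time_s: 11.03
tool_pos: [0.5393, -0.0388, 0.0814]
eef_rot: [0.997, -0.081, 0.001, 0.001]
wrist_force: [-1.3, -1.8, 5.3]
gripper_width: 0.13
grasp_force: 30.0
```

Call:
arm_command(
  series=[0, 0, 0, 0, -0.0015, 0, 0, 0, 0, 0, 0, -0.003, 0, 0],
)

```text
time_s: 11.2
tool_pos: [0.5398, -0.0358, 0.0814]
eef_rot: [0.997, -0.081, 0.001, 0.001]
wrist_force: [-1.5, -1.9, 5.3]
gripper_width: 0.132
grasp_force: 30.0
```

Call:
arm_command(
  series=[0, 0, 0, 0, -0.0015, 0, 0, 0, 0, 0, 0, -0.003, 0, 0],
)

```text
time_s: 11.37
tool_pos: [0.5403, -0.0328, 0.0814]
eef_rot: [0.997, -0.081, 0.001, 0.001]
wrist_force: [-1.2, -2.5, 4.3]
gripper_width: 0.133
grasp_force: 30.0
```

Call:
arm_command(
  series=[0, 0, 0, 0, -0.0015, 0, 0, 0, 0, 0, 0, -0.003, 0, 0],
)

```text
time_s: 11.53
tool_pos: [0.5408, -0.0299, 0.0814]
eef_rot: [0.997, -0.081, 0.001, 0.001]
wrist_force: [-0.9, -1.5, 5.4]
gripper_width: 0.13
grasp_force: 30.0
```

Call:
arm_command(
  series=[0, 0, 0, 0, -0.0015, 0, 0, 0, 0, 0, 0, -0.003, 0, 0],
)

```text
time_s: 11.7
tool_pos: [0.5413, -0.0269, 0.0814]
eef_rot: [0.997, -0.081, 0.001, 0.001]
wrist_force: [-0.2, -2.0, 5.3]
gripper_width: 0.131
grasp_force: 30.0
```

Call:
arm_command(
  series=[0, 0, 0, 0, -0.0015, 0, 0, 0, 0, 0, 0, -0.003, 0, 0],
)

```text
time_s: 11.87
tool_pos: [0.5418, -0.0239, 0.0814]
eef_rot: [0.997, -0.081, 0.001, 0.001]
wrist_force: [-1.1, -1.4, 6.2]
gripper_width: 0.136
grasp_force: 30.0
```

Call:
arm_command(
  series=[0, 0, 0, 0, -0.0015, 0, 0, 0, 0, 0, 0, -0.003, 0, 0],
)

```text
time_s: 12.03
tool_pos: [0.5423, -0.021, 0.0814]
eef_rot: [0.997, -0.081, 0.001, 0.001]
wrist_force: [-0.9, -1.0, 5.9]
gripper_width: 0.13
grasp_force: 30.0
```

Call:
arm_command(
  series=[0, 0, 0, 0, -0.0015, 0, 0, 0, 0, 0, 0, -0.003, 0, 0],
)

```text
time_s: 12.2
tool_pos: [0.5428, -0.018, 0.0814]
eef_rot: [0.997, -0.081, 0.001, 0.001]
wrist_force: [-0.3, -1.5, 5.4]
gripper_width: 0.132
grasp_force: 30.0
```

The drag lies at tool y −0.065 to −0.051 on this pass. I'll carry on to the plain-end buffers, about 32 mm away.

Call:
arm_command(
  series=[0, 0, 0, 0, -0.003, 0, 0, 0, 0, 0, 0, -0.006, 0, 0, 0, 0, 0, 0, -0.009, 0, 0, 0, 0, 0, 0, -0.012, 0, 0, 0, 0, 0, 0, -0.015, 0, 0, 0, 0, 0, 0, -0.018, 0, 0, 0, 0, 0, 0, -0.021, 0, 0, 0, 0, 0, 0, -0.024, 0, 0, 0, 0, 0, 0, -0.026, 0, 0, 0, 0, 0, 0, -0.028, 0, 0],
)

```text
time_s: 13.03
tool_pos: [0.5473, 0.0097, 0.0814]
eef_rot: [0.997, -0.081, 0.001, 0.001]
wrist_force: [-1.0, -2.4, 5.9]
gripper_width: 0.133
grasp_force: 30.0
```

Call:
arm_command(
  series=[0, 0, 0, 0, -0.001, 0, 0, 0, 0, 0, 0, -0.002, 0, 0],
)

```text
time_s: 13.2
tool_pos: [0.5477, 0.0117, 0.0814]
eef_rot: [0.997, -0.08, 0.001, 0.001]
wrist_force: [-0.6, -1.9, 4.9]
gripper_width: 0.135
grasp_force: 30.0
```

Call:
arm_command(
  series=[0, 0, 0, 0, -0.001, 0, 0, 0, 0, 0, 0, -0.001, 0, 0],
)

```text
time_s: 13.37
tool_pos: [0.5478, 0.0128, 0.0814]
eef_rot: [0.997, -0.081, 0.001, 0.0]
wrist_force: [-0.1, -2.3, 5.0]
gripper_width: 0.134
grasp_force: 30.0
```

Call:
arm_command(
  series=[0, 0, 0, 0, -0.001, 0, 0, 0, 0, 0, 0, -0.001, 0, 0],
)

```text
time_s: 13.53
tool_pos: [0.548, 0.0135, 0.0814]
eef_rot: [0.997, -0.08, 0.001, 0.001]
wrist_force: [-0.4, -2.8, 5.9]
gripper_width: 0.136
grasp_force: 30.0
```

Call:
arm_command(
  series=[0, 0, 0, 0, -0.001, 0, 0, 0, 0, 0, 0, -0.001, 0, 0],
)

```text
time_s: 13.7
tool_pos: [0.5479, 0.0135, 0.0814]
eef_rot: [0.997, -0.08, 0.001, 0.001]
wrist_force: [-1.4, -5.7, 4.4]
gripper_width: 0.135
grasp_force: 30.0
```

Call:
arm_command(
  series=[0, 0, 0, 0, -0.001, 0, 0, 0, 0, 0, 0, -0.001, 0, 0],
)

```text
time_s: 13.87
tool_pos: [0.548, 0.0135, 0.0814]
eef_rot: [0.997, -0.08, 0.0, 0.002]
wrist_force: [-1.3, -9.9, 5.3]
gripper_width: 0.133
grasp_force: 30.0
```

The plain-end buffers are reached (u ≈ 0.1025, so travel reads 0.160 as it should). Going back to feel the drag from the other side.

Call:
arm_command(
  series=[0, 0, 0, 0, 0.003, 0, 0, 0, 0, 0, 0, 0.006, 0, 0, 0, 0, 0, 0, 0.01, 0, 0, 0, 0, 0, 0, 0.014, 0, 0, 0, 0, 0, 0, 0.018, 0, 0, 0, 0, 0, 0, 0.022, 0, 0, 0, 0, 0, 0, 0.026, 0, 0, 0, 0, 0, 0, 0.03, 0, 0, 0, 0, 0, 0, 0.034, 0, 0, 0, 0, 0, 0, 0.038, 0, 0, 0, 0, 0, 0, 0.042, 0, 0, 0, 0, 0, 0, 0.046, 0, 0, 0, 0, 0, 0, 0.05, 0, 0, 0, 0, 0, 0, 0.053, 0, 0, 0, 0, 0, 0, 0.056, 0, 0, 0, 0, 0, 0, 0.058, 0, 0, 0, 0, 0, 0, 0.06, 0, 0],
)

```text
time_s: 15.28
tool_pos: [0.5387, -0.0429, 0.0814]
eef_rot: [0.997, -0.081, 0.001, -0.0]
wrist_force: [0.2, 2.2, 5.6]
gripper_width: 0.132
grasp_force: 30.0
```

Call:
arm_command(
  series=[0, 0, 0, 0, 0.001, 0, 0, 0, 0, 0, 0, 0.002, 0, 0],
)

```text
time_s: 15.45
tool_pos: [0.5383, -0.0448, 0.0814]
eef_rot: [0.997, -0.081, 0.001, -0.0]
wrist_force: [0.5, 1.2, 5.3]
gripper_width: 0.134
grasp_force: 30.0
```

Call:
arm_command(
  series=[0, 0, 0, 0, 0.001, 0, 0, 0, 0, 0, 0, 0.002, 0, 0],
)

```text
time_s: 15.62
tool_pos: [0.5381, -0.0467, 0.0814]
eef_rot: [0.997, -0.081, 0.001, -0.0]
wrist_force: [-0.1, 1.7, 5.6]
gripper_width: 0.137
grasp_force: 30.0
```

Call:
arm_command(
  series=[0, 0, 0, 0, 0.001, 0, 0, 0, 0, 0, 0, 0.002, 0, 0],
)

```text
time_s: 15.78
tool_pos: [0.5377, -0.0487, 0.0814]
eef_rot: [0.997, -0.081, 0.001, -0.0]
wrist_force: [0.1, 2.1, 5.0]
gripper_width: 0.13
grasp_force: 30.0
```

Call:
arm_command(
  series=[0, 0, 0, 0, 0.001, 0, 0, 0, 0, 0, 0, 0.002, 0, 0],
)

```text
time_s: 15.95
tool_pos: [0.5374, -0.0506, 0.0814]
eef_rot: [0.997, -0.081, 0.001, -0.0]
wrist_force: [0.8, 1.8, 5.7]
gripper_width: 0.133
grasp_force: 30.0
```

Call:
arm_command(
  series=[0, 0, 0, 0, 0.001, 0, 0, 0, 0, 0, 0, 0.002, 0, 0],
)

```text
time_s: 16.12
tool_pos: [0.5371, -0.0524, 0.0814]
eef_rot: [0.997, -0.081, 0.001, -0.001]
wrist_force: [0.1, 4.7, 5.3]
gripper_width: 0.129
grasp_force: 30.0
```

Call:
arm_command(
  series=[0, 0, 0, 0, 0.001, 0, 0, 0, 0, 0, 0, 0.002, 0, 0],
)

```text
time_s: 16.28
tool_pos: [0.537, -0.0531, 0.0814]
eef_rot: [0.997, -0.081, 0.001, -0.002]
wrist_force: [2.1, 9.6, 6.0]
gripper_width: 0.133
grasp_force: 30.0
```

Call:
arm_command(
  series=[0, 0, 0, 0, 0.001, 0, 0, 0, 0, 0, 0, 0.002, 0, 0],
)

```text
time_s: 16.45
tool_pos: [0.5367, -0.0547, 0.0814]
eef_rot: [0.997, -0.081, 0.001, -0.002]
wrist_force: [1.9, 9.5, 4.9]
gripper_width: 0.132
grasp_force: 30.0
```

Call:
arm_command(
  series=[0, 0, 0, 0, 0.001, 0, 0, 0, 0, 0, 0, 0.002, 0, 0],
)

```text
time_s: 16.62
tool_pos: [0.5363, -0.0567, 0.0814]
eef_rot: [0.997, -0.081, 0.001, -0.002]
wrist_force: [1.1, 8.8, 6.1]
gripper_width: 0.133
grasp_force: 30.0
```

Call:
arm_command(
  series=[0, 0, 0, 0, 0.001, 0, 0, 0, 0, 0, 0, 0.002, 0, 0],
)

```text
time_s: 16.78
tool_pos: [0.536, -0.0588, 0.0814]
eef_rot: [0.997, -0.081, 0.001, -0.002]
wrist_force: [1.7, 8.4, 6.4]
gripper_width: 0.135
grasp_force: 30.0
```

Call:
arm_command(
  series=[0, 0, 0, 0, 0.001, 0, 0, 0, 0, 0, 0, 0.002, 0, 0],
)

```text
time_s: 16.95
tool_pos: [0.5356, -0.0611, 0.0814]
eef_rot: [0.997, -0.081, 0.001, -0.001]
wrist_force: [1.1, 7.3, 5.8]
gripper_width: 0.131
grasp_force: 30.0
```

Call:
arm_command(
  series=[0, 0, 0, 0, 0.001, 0, 0, 0, 0, 0, 0, 0.002, 0, 0],
)

```text
time_s: 17.12
tool_pos: [0.5353, -0.0633, 0.0814]
eef_rot: [0.997, -0.081, 0.001, -0.001]
wrist_force: [0.7, 5.8, 5.3]
gripper_width: 0.133
grasp_force: 30.0
```

Call:
arm_command(
  series=[0, 0, 0, 0, 0.001, 0, 0, 0, 0, 0, 0, 0.002, 0, 0],
)

```text
time_s: 17.28
tool_pos: [0.5349, -0.0657, 0.0814]
eef_rot: [0.997, -0.081, 0.001, -0.001]
wrist_force: [0.4, 2.4, 6.5]
gripper_width: 0.133
grasp_force: 30.0
```

Call:
arm_command(
  series=[0, 0, 0, 0, 0.001, 0, 0, 0, 0, 0, 0, 0.002, 0, 0],
)

```text
time_s: 17.45
tool_pos: [0.5345, -0.0683, 0.0814]
eef_rot: [0.997, -0.081, 0.001, -0.0]
wrist_force: [-0.9, 3.0, 6.9]
gripper_width: 0.131
grasp_force: 30.0
```

Call:
arm_command(
  series=[0, 0, 0, 0, 0.001, 0, 0, 0, 0, 0, 0, 0.002, 0, 0],
)

```text
time_s: 17.62
tool_pos: [0.5341, -0.0704, 0.0814]
eef_rot: [0.997, -0.081, 0.001, -0.0]
wrist_force: [-0.8, 2.7, 5.2]
gripper_width: 0.131
grasp_force: 30.0
```

Onset and exit in both directions give a drag centre at tool y ≈ −0.0586. Parking there.

Call:
arm_command(
  series=[0, 0, 0, 0, -0.002, 0, 0, 0, 0, 0, 0, -0.004, 0, 0, 0, 0, 0, 0, -0.006, 0, 0, 0, 0, 0, 0, -0.008, 0, 0, 0, 0, 0, 0, -0.01, 0, 0, 0, 0, 0, 0, -0.0115, 0, 0, 0, 0, 0, 0, -0.0125, 0, 0, 0, 0, 0, 0, -0.0132, 0, 0, 0, 0, 0, 0, -0.0132, 0, 0, 0, 0, 0, 0, -0.0132, 0, 0],
)

```text
time_s: 18.45
tool_pos: [0.5358, -0.0598, 0.0814]
eef_rot: [0.997, -0.08, 0.0, 0.002]
wrist_force: [-2.6, -7.7, 6.4]
gripper_width: 0.128
grasp_force: 30.0
```

Call:
arm_command(
  series=[0, 0, 0, 0, -0.0006, 0, 0, 0, 0, 0, 0, -0.0012, 0, 0, 0, 0, 0, 0, -0.0012, 0, 0, 0, 0, 0, 0, -0.0012, 0, 0],
)

```text
time_s: 18.78
tool_pos: [0.536, -0.0587, 0.0814]
eef_rot: [0.997, -0.08, 0.0, 0.002]
wrist_force: [-2.6, -7.4, 6.0]
gripper_width: 0.135
grasp_force: 30.0
```

Call:
arm_command(
  series=[0, 0, 0, 0, 0.001, 0, 0, 0, 0, 0, 0, 0.0018, 0, 0, 0, 0, 0, 0, 0.0018, 0, 0],
)

```text
time_s: 19.03
tool_pos: [0.536, -0.0588, 0.0814]
eef_rot: [0.997, -0.081, 0.001, 0.0]
wrist_force: [-0.9, -1.1, 5.2]
gripper_width: 0.133
grasp_force: 30.0
```

Call:
arm_command(
  series=[0, 0, 0, 0, 0, 0, 0.5, 0, 0, 0, 0, 0, 0, 0.5, 0, 0, 0, 0, 0, 0, 0.5, 0, 0, 0, 0, 0, 0, 0.5, 0, 0, 0, 0, 0, 0, 0.5, 0, 0, 0, 0, 0, 0, 0.5],
)

```text
time_s: 19.53
tool_pos: [0.5353, -0.058, 0.0804]
eef_rot: [0.997, -0.081, -0.0, -0.0]
wrist_force: [0.1, 0.1, 0.2]
gripper_width: 0.5
grasp_force: 0.0
```

Call:
arm_command(
  series=[0, 0, 0, 0, 0, -0.02, 0.5, 0, 0, 0, 0, 0, -0.045, 0.5, 0, 0, 0, 0, 0, -0.065, 0.5, 0, 0, 0, 0, -0.02, -0.065, 0.4, 0, 0, 0, 0, -0.045, -0.065, 0.2, 0, 0, 0, 0, -0.07, -0.065, 0, 0, 0, 0, 0, -0.0796, -0.065, 0, 0, 0, 0, 0, -0.0796, -0.065, 0, 0, 0, 0, 0, -0.0796, -0.05, 0, 0, 0, 0, 0, -0.0796, -0.035, 0, 0, 0, 0, 0, -0.0796, -0.02, 0, 0, 0, 0, 0, -0.0796, -0.012, 0, 0, 0, 0, 0, -0.0796, -0.008, 0, 0, 0, 0, 0, -0.0796, -0.008, 0],
  force=30,
)

```text
time_s: 20.7
tool_pos: [0.5474, 0.0198, 0.0876]
eef_rot: [0.997, -0.081, -0.001, 0.0]
wrist_force: [-0.4, -0.2, 0.2]
gripper_width: 0.004
grasp_force: 0.0
```

Run:
```python
from plant import robot, optics
import cv2
s=robot.sense(); im=optics.capture("wrist"); cv2.imwrite("pics/w3.png",im[130:384,130:400])
print(s["tool_pos"],s["wrist_force"])
```

```text
[0.54740283 0.01984936 0.08759728] [-0.3552171  -0.21265167  0.15302316]
```

View pics/w3.png

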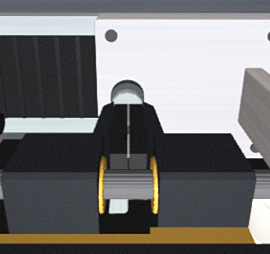

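The fingertips (column 128) are over the button. Pressing in small steps.

Call:
arm_command(
  series=[0, 0, 0, 0, 0, 0.004, 0, 0, 0, 0, 0, 0, 0.008, 0, 0, 0, 0, 0, 0, 0.01, 0, 0, 0, 0, 0, 0, 0.011, 0, 0, 0, 0, 0, 0, 0.011, 0],
)

```text
time_s: 21.17
tool_pos: [0.5482, 0.0205, 0.0776]
eef_rot: [0.997, -0.081, -0.0, 0.0]
wrist_force: [0.1, -0.2, 0.1]
gripper_width: 0.007
grasp_force: 0.0
```

Call:
arm_command(
  series=[0, 0, 0, 0, 0, 0.0005, 0, 0, 0, 0, 0, 0, 0.001, 0, 0, 0, 0, 0, 0, 0.001, 0],
)

```text
time_s: 21.42
tool_pos: [0.5484, 0.0205, 0.0767]
eef_rot: [0.997, -0.081, 0.0, -0.0]
wrist_force: [-0.5, 0.6, 0.0]
gripper_width: 0.004
grasp_force: 0.0
```

Call:
arm_command(
  series=[0, 0, 0, 0, 0, 0.0005, 0, 0, 0, 0, 0, 0, 0.001, 0, 0, 0, 0, 0, 0, 0.001, 0],
)

```text
time_s: 21.67
tool_pos: [0.5485, 0.0205, 0.0759]
eef_rot: [0.997, -0.081, 0.0, -0.0]
wrist_force: [-0.6, 0.4, 1.4]
gripper_width: 0.008
grasp_force: 0.9
```

Call:
arm_command(
  series=[0, 0, 0, 0, 0, 0.0005, 0, 0, 0, 0, 0, 0, 0.001, 0, 0, 0, 0, 0, 0, 0.001, 0],
)

```text
time_s: 21.92
tool_pos: [0.5485, 0.0205, 0.0748]
eef_rot: [0.997, -0.081, 0.0, -0.0]
wrist_force: [-1.1, 0.4, 2.1]
gripper_width: -0.001
grasp_force: 1.0
```

Call:
arm_command(
  series=[0, 0, 0, 0, 0, 0.0005, 0, 0, 0, 0, 0, 0, 0.001, 0, 0, 0, 0, 0, 0, 0.001, 0],
)

```text
time_s: 22.17
tool_pos: [0.5485, 0.0205, 0.0737]
eef_rot: [0.997, -0.081, 0.0, -0.0]
wrist_force: [-0.5, 0.4, 2.0]
gripper_width: 0.009
grasp_force: 0.8
```

Call:
arm_command(
  series=[0, 0, 0, 0, 0, 0.0005, 0, 0, 0, 0, 0, 0, 0.001, 0, 0, 0, 0, 0, 0, 0.001, 0],
)

```text
time_s: 22.42
tool_pos: [0.5485, 0.0205, 0.0727]
eef_rot: [0.997, -0.081, 0.0, -0.0]
wrist_force: [0.5, 0.6, 1.6]
gripper_width: 0.009
grasp_force: 0.8
```

Call:
arm_command(
  series=[0, 0, 0, 0, 0, 0.0005, 0, 0, 0, 0, 0, 0, 0.001, 0, 0, 0, 0, 0, 0, 0.001, 0],
)

```text
time_s: 22.67
tool_pos: [0.5484, 0.0205, 0.0716]
eef_rot: [0.997, -0.081, 0.0, -0.0]
wrist_force: [-0.6, 0.4, 1.5]
gripper_width: 0.005
grasp_force: 0.8
```

The pin is entering (4 mm down at about 2 N). Continuing gently.

Call:
arm_command(
  series=[0, 0, 0, 0, 0, 0.0005, 0, 0, 0, 0, 0, 0, 0.001, 0, 0, 0, 0, 0, 0, 0.0015, 0, 0, 0, 0, 0, 0, 0.002, 0, 0, 0, 0, 0, 0, 0.0025, 0, 0, 0, 0, 0, 0, 0.003, 0, 0, 0, 0, 0, 0, 0.003, 0],
)

```text
time_s: 23.25
tool_pos: [0.5484, 0.0205, 0.0686]
eef_rot: [0.997, -0.081, 0.0, -0.0]
wrist_force: [1.3, 1.2, 2.3]
gripper_width: 0.007
grasp_force: 0.7
```

Call:
arm_command(
  series=[0, 0, 0, 0, 0, 0.0005, 0, 0, 0, 0, 0, 0, 0.001, 0, 0, 0, 0, 0, 0, 0.0015, 0, 0, 0, 0, 0, 0, 0.002, 0, 0, 0, 0, 0, 0, 0.0025, 0, 0, 0, 0, 0, 0, 0.0025, 0],
)

```text
time_s: 23.75
tool_pos: [0.5484, 0.0205, 0.0661]
eef_rot: [0.997, -0.081, 0.0, 0.0]
wrist_force: [0.8, -0.6, 1.6]
gripper_width: 0.007
grasp_force: 0.8
```

Call:
arm_command(
  series=[0, 0, 0, 0, 0, 0.0005, 0, 0, 0, 0, 0, 0, 0.001, 0, 0, 0, 0, 0, 0, 0.001, 0],
)

```text
time_s: 24.0
tool_pos: [0.5483, 0.0205, 0.0651]
eef_rot: [0.997, -0.081, 0.0, 0.0]
wrist_force: [1.8, -0.4, 1.8]
gripper_width: 0.01
grasp_force: 0.9
```

Call:
arm_command(
  series=[0, 0, 0, 0, 0, 0.0005, 0, 0, 0, 0, 0, 0, 0.001, 0, 0, 0, 0, 0, 0, 0.001, 0],
)

```text
time_s: 24.25
tool_pos: [0.5484, 0.0205, 0.0644]
eef_rot: [0.997, -0.081, 0.0, 0.0]
wrist_force: [0.4, 1.2, 3.5]
gripper_width: 0.005
grasp_force: 1.8
```

Call:
arm_command(
  series=[0, 0, 0, 0, 0, 0.0005, 0, 0, 0, 0, 0, 0, 0.0005, 0, 0, 0, 0, 0, 0, 0.0005, 0],
)

```text
time_s: 24.5
tool_pos: [0.5485, 0.0205, 0.0643]
eef_rot: [0.997, -0.081, 0.0, 0.0]
wrist_force: [-1.5, -0.2, 7.2]
gripper_width: 0.005
grasp_force: 3.4
```

The pin has bottomed at z = 0.064 with 7 N, so it is home. Retreating upward.

Call:
arm_command(
  series=[0, 0, 0, 0, 0, -0.005, 0, 0, 0, 0, 0, 0, -0.02, 0, 0, 0, 0, 0, 0, -0.05, 0, 0, 0, 0, 0, 0, -0.085, 0, 0, 0, 0, 0, 0, -0.12, 0, 0, 0, 0, 0, 0, -0.13, 0, 0, 0, 0, 0, 0, -0.13, 0, 0, 0, 0, 0, 0, -0.13, 0],
)

```text
time_s: 25.17
tool_pos: [0.5479, 0.0204, 0.1932]
eef_rot: [0.997, -0.081, -0.0, 0.0]
wrist_force: [-0.2, 0.0, 0.2]
gripper_width: 0.003
grasp_force: 0.0
```

Run:
```python
from plant import robot, optics
import cv2
s=robot.sense(); im=optics.capture("wrist"); cv2.imwrite("pics/w4.png",im)
print(s["tool_pos"],s["wrist_force"])
```

```text
[0.54788556 0.02044025 0.19323731] [-0.18160872  0.01569429  0.17823374]
```

View pics/w4.png

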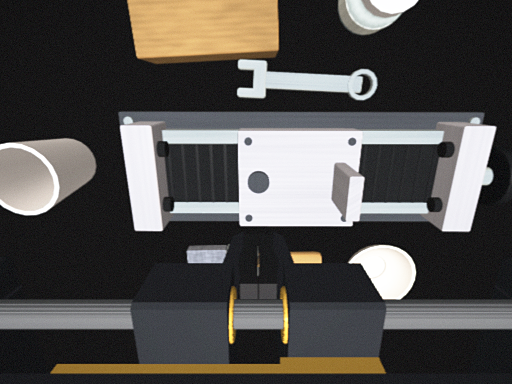

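The carriage is parked with the arm clear, and the button spot at (258,181) looks dark. I'll make one last close check of it, from the top and wrist cameras side by side.

Run:
```python
from plant import optics
import cv2,numpy as np
w=cv2.imread("pics/w4.png")[150:215,225:290]; s=optics.capture("scene")[150:215,165:230]
f=lambda a:cv2.resize(a,(390,390),interpolation=cv2.INTER_CUBIC)
cv2.imwrite("pics/c5.png",np.hstack([f(w),f(s)]))
```

```text
(no output)
```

View pics/c5.png

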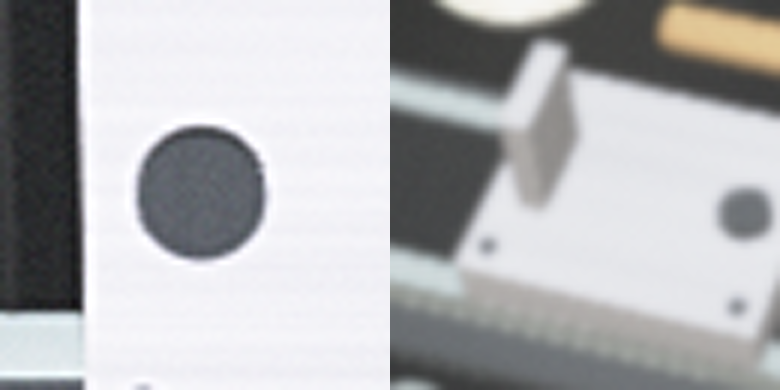

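Both views show a flat dark disc where the bright button was. It could be the home button or something else, so I'll feel it: a light touch should meet a top face at z ≈ 0.064 if the pin is still home.

Call:
arm_command(
  series=[0, 0, 0, 0, 0, 0.03, 0, 0, 0, 0, 0, 0, 0.06, 0, 0, 0, 0, 0, 0, 0.09, 0, 0, 0, 0, 0, 0, 0.11, 0, 0, 0, 0, 0, 0, 0.12, 0, 0, 0, 0, 0, 0, 0.124, 0, 0, 0, 0, 0, 0, 0.126, 0, 0, 0, 0, 0, 0, 0.126, 0],
)

```text
time_s: 25.93
tool_pos: [0.5485, 0.0205, 0.0677]
eef_rot: [0.997, -0.081, -0.0, 0.0]
wrist_force: [0.8, 0.9, 0.2]
gripper_width: 0.005
grasp_force: 0.0
```

Call:
arm_command(
  series=[0, 0, 0, 0, 0, 0.0005, 0, 0, 0, 0, 0, 0, 0.001, 0, 0, 0, 0, 0, 0, 0.001, 0],
)

```text
time_s: 26.18
tool_pos: [0.5493, 0.0205, 0.068]
eef_rot: [0.997, -0.081, 0.001, -0.0]
wrist_force: [0.7, 0.0, 0.1]
gripper_width: 0.005
grasp_force: 0.0
```

Call:
arm_command(
  series=[0, 0, 0, 0, 0, 0.0005, 0, 0, 0, 0, 0, 0, 0.001, 0, 0, 0, 0, 0, 0, 0.001, 0],
)

```text
time_s: 26.43
tool_pos: [0.5484, 0.0205, 0.066]
eef_rot: [0.997, -0.081, 0.0, -0.0]
wrist_force: [-0.6, 0.3, 0.2]
gripper_width: 0.009
grasp_force: 0.0
```

Call:
arm_command(
  series=[0, 0, 0, 0, 0, 0.0005, 0, 0, 0, 0, 0, 0, 0.001, 0, 0, 0, 0, 0, 0, 0.001, 0],
)

```text
time_s: 26.68
tool_pos: [0.5482, 0.0205, 0.0646]
eef_rot: [0.997, -0.081, -0.0, 0.0]
wrist_force: [0.4, -0.7, 0.1]
gripper_width: 0.003
grasp_force: 0.0
```

Call:
arm_command(
  series=[0, 0, 0, 0, 0, 0.0005, 0, 0, 0, 0, 0, 0, 0.001, 0, 0, 0, 0, 0, 0, 0.001, 0],
)

```text
time_s: 26.93
tool_pos: [0.5484, 0.0205, 0.0644]
eef_rot: [0.997, -0.081, -0.0, 0.0]
wrist_force: [-1.3, -0.1, 4.4]
gripper_width: 0.007
grasp_force: 2.6
```

Call:
arm_command(
  series=[0, 0, 0, 0, 0, 0.0005, 0, 0, 0, 0, 0, 0, 0.0005, 0, 0, 0, 0, 0, 0, 0.0005, 0],
)

```text
time_s: 27.18
tool_pos: [0.5484, 0.0205, 0.0644]
eef_rot: [0.997, -0.081, -0.0, -0.0]
wrist_force: [-3.7, -0.4, 8.4]
gripper_width: 0.004
grasp_force: 4.0
```

There is firm contact at z = 0.0644 and no travel left, so the pin is home. Retreating and handing in.

Call:
arm_command(
  series=[0, 0, 0, 0, 0, -0.005, 0, 0, 0, 0, 0, 0, -0.02, 0, 0, 0, 0, 0, 0, -0.05, 0, 0, 0, 0, 0, 0, -0.085, 0, 0, 0, 0, 0, 0, -0.12, 0, 0, 0, 0, 0, 0, -0.13, 0, 0, 0, 0, 0, 0, -0.13, 0, 0, 0, 0, 0, 0, -0.13, 0],
)

```text
time_s: 27.85
tool_pos: [0.5485, 0.0205, 0.1932]
eef_rot: [0.997, -0.081, 0.001, -0.0]
wrist_force: [-0.4, 0.3, -0.9]
gripper_width: 0.009
grasp_force: 0.0
```

```bash
python3 -c "
from plant import robot
print(robot.sense()['wrist_force']); print(robot.job_done())"
```

```text
[-0.42952431  0.26101506 -0.88291634]
the job is handed in; nothing more can be done
None
```

The job is handed in, no verdict shown: I stroked the carriage to both sets of buffers, felt the drag at about 0.087 m, parked it there and pressed the pin home (firm stop at z ≈ 0.064 m, at most about 8 N), and the arm is clear.

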